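# Sort the ski-tuning bench

### The arm

A 6-joint arm with a two-finger parallel gripper is mounted at the origin on a cart in front of the work surface, level with it; the furniture and walls round the work are solid. World frame = base frame: x ahead of the robot, y to its left, z up, the work surface at z = 0. Lengths are in m, angles in rad, forces in N, time in s.
With the tool pointing down it reaches from about 0.3 to 0.775 m from the base axis. Payload 14.6 kg.
Tool frame: the origin (TCP) lies between the finger pads; the fingertips stand 8 mm ahead of it and the grasp point (between the pads) lies 11 mm behind it (ctrl.tip_extent is the z of the fingertips in the tool frame, in m); z points along the fingers, y is the line along which they close (so a half turn about z gives the same grasp; the last joint's range is limited). The gripper opens to 85 mm and grips with 20 to 120 N. Pads are 22 mm wide; open, the fingers measure 114 mm over their backs; the gripper's body (76 mm by 85 mm) begins 54 mm behind the grasp point. The pads swing forward as they close: fully open they stand 13 mm farther back than shut.
Start: joints at [1.263, 0.3, 1.521, -0, 1.321, -0.067], TCP at [0.131, 0.534, 0.239] pointing down, gripper open.
Joint ranges: [-3.03, 3.03], [-0.79, 2.21], [0.23, 2.52], [-1.04, 4.18], [0, 3.07], [-2.55, 2.55]. Speed limits (rad/s): [2.22, 2.22, 2.57, 3.14, 3.14, 3.14].

### API

Orientations are given as a unit quaternion [w, x, y, z].
In Python, from bench import ctrl gives the robot as it stands.
- The arm moves only by the tool send_rows, never from a script. Its arguments are lists of equal length, an entry for each row: "grip": the opening, from -1 (shut) to 1 (fully open); "xyz": the shift along the tool's x, y, z in mm, a list of three; "twist": the turn about the tool's z in rad. A call has 1 to 20 rows; each row is the pose to reach, as a shift and turn from the pose commanded when the call began, along the tool's axes at that moment; what a row does not reach only later rows make up. A row lasts 1/10 s, in which the tool goes at most 50 mm and 8.59 degrees, less where a joint would pass 70% of its speed; a pose out of reach is approached as far as the arm can. A call with a gripper value outside its range is refused whole. The fingers move at their own pace and stop on an object; the grip force is fixed at half the most. Time passes only in rows, so rows that repeat a pose let the fingers close. It gives the time, the measured TCP pose, the force, the opening and the grip force at its end, in the units of the state.
- ctrl.get_state(): the state, without advancing time (a new reading comes with each control period).
- ctrl.capture(name): name is "scene" or "top" or "wrist"; returns the picture (384x512x3 uint8, red, green, blue); there is no depth.
- ctrl.get_calibration(name): a dict with "fx", "fy", "cx", "cy" (pixels), "pose" (4x4, takes a point from camera to world coordinates). Camera axes: x right, y down, z forward; pixel columns grow to the right and rows downward; lengths in m; the calibration is good to about 2 mm. A picture is of the moment at which its call begins: read the wrist's pose just before it. get_calibration takes no time and is no camera call; for the wrist camera it gives the pose at the moment of the call.
- ctrl.finish_job(): hands the job in; it is judged then, once.
Trained networks look in the newest picture that a camera, given by its name, has taken for a name from the list of things; names that differ only in an ending like _2 or _b are one class to them, and where a whole thing is asked for, a point or a joint stands for the part that bears it (a point fixed in the world has none). Each returns a list of dicts, best first, with "confidence" (0 to 1); they miss things now and then, are a little off and sometimes report something else, mostly with a low value. They report only what shows in the picture. A call takes as long as a camera call. They do not tell look-alikes from the thing itself.
- ctrl.look_for(camera, label): "box" ([left, top, right, bottom] in pixels, round what is visible of it).
- ctrl.trace(camera, label): "pixels" (384x512 bool, what is visible of it) and "box" ([left, top, right, bottom] in pixels, round what is visible of it).
The state is a dict: "t": time; "q": joint angles; "joint_vel": joint speeds; "joint_efforts": joint torques, N m; "position": TCP position; "tool_rot": TCP orientation; "force": force on the tool from outside, world axes, zero at the start; "ft_torque": the same for the moment, N m; "finger_gap": opening from 0.0 (shut) to 1.0 (fully open); "grasp_force": force on a finger pad.
Only numpy, scipy, OpenCV 4.12 (cv2) and the standard library are available. Lean on these libraries where they do the work, as an engineer would, in place of code of your own. Each camera call takes 0.05 s, during which the arm holds its last target. There are 200 camera calls.

### The job

Tidy the ski-tuning bench: put the yellow and the violet wax block into the white tray, and the black abrasive block and the blue filing guide into the red tray, one thing to each bay, lying flat on the bay's floor the same way up as it was found. Leave everything else on the bench where it stands.

Things in the scene. Friction and masses are not known exactly. Their poses are not given: they have to be found in the camera images.
- white_tray: White plastic sorting tray, fixed to the bench, 124 (x) x 168 (y) mm outside plus a small thumb lip standing out 11 mm at the middle of each x end; rim and divider 9 mm high, walls 4 mm thick, floor 3 mm above the bench. One divider along x at y = 0 parts it into two equal bays, each 116 (x) x 78 (y) mm inside, centred at y = +41 mm and y = -41 mm. Origin: centre of the underside; z up.
- red_tray: Red plastic sorting tray, fixed to the bench, 124 (x) x 168 (y) mm outside plus a small thumb lip standing out 11 mm at the middle of each x end; rim and divider 9 mm high, walls 4 mm thick, floor 3 mm above the bench. One divider along x at y = 0 parts it into two equal bays, each 116 (x) x 78 (y) mm inside, centred at y = +41 mm and y = -41 mm. Origin: centre of the underside; z up.
- wax_yellow: Yellow block of ski wax with rubbed-down edges, 34 (x) x 59 (y) x 20 (z) mm, 50 g, loose. Origin: centre of the underside; z up, long side along its y.
- wax_violet: Violet block of ski wax, 35 (x) x 75 (y) x 22 (z) mm, 60 g, loose. Origin: centre of the underside; z up, long side along its y.
- abrasive_block: Black rubber abrasive block, 34 (x) x 60 (y) x 22 (z) mm, 60 g, loose. Origin: centre of the underside; z up, long side along its y.
- file_guide: Blue edge-filing guide: body 44 (x) x 88 (y) x 26 (z) mm, with a flat black knob of 24 mm diameter on top in the middle (top at 34 mm) and a metal tab at an end, 100 mm long in all; 140 g, loose; grip it across the blue body. Origin: centre of the underside; z up, long side along its y.
- whetstone: Bystander, to be left alone: grey sharpening stone, 25 (x) x 60 (y) x 13 (z) mm, loose. Origin: centre of the underside; z up, long side along its y.
- din_gauge: Bystander, to be left alone: light grey metal gauge block with a knurled screw on top, 22 (x) x 50 (y) x 28 (z) mm, loose. Origin: centre of the underside; z up, long side along its y.
- tape_roll: Bystander, to be left alone: roll of black tape lying flat, 62 mm across, 19 mm high, loose. Origin: centre of the underside.
- mug: Bystander, to be left alone: white dotted mug, 82 x 114 x 91 mm with its handle, loose. Origin: under the middle of its extents, handle towards its -y.
Things that resemble listed ones, but are neither listed nor needed, are in the scene too. What is meant by the abrasive_block is not turquoise, and is the smaller of those in its own colour.

How it is judged:
At the end, for the whole second after the job is handed in: Waxes in the white tray, abrasive block and filing guide in the red tray, one per bay: origin within 41 mm along x and 24 mm along y of the bay centre and under 5.8 mm above the tray underside, upright within 0.06 rad, any yaw, released and at rest ((((x of wax_yellow in the frame of white_tray between -0.041 and 0.041 m and y of wax_yellow in the frame of white_tray between 0.017 and 0.065 m and z of wax_yellow in the frame of white_tray between -0.002 and 0.0058 m) and (x of wax_violet in the frame of white_tray between -0.041 and 0.041 m and y of wax_violet in the frame of white_tray between -0.065 and -0.017 m and z of wax_violet in the frame of white_tray between -0.002 and 0.0058 m)) or ((x of wax_yellow in the frame of white_tray between -0.041 and 0.041 m and y of wax_yellow in the frame of white_tray between -0.065 and -0.017 m and z of wax_yellow in the frame of white_tray between -0.002 and 0.0058 m) and (x of wax_violet in the frame of white_tray between -0.041 and 0.041 m and y of wax_violet in the frame of white_tray between 0.017 and 0.065 m and z of wax_violet in the frame of white_tray between -0.002 and 0.0058 m))) and (((x of abrasive_block in the frame of red_tray between -0.041 and 0.041 m and y of abrasive_block in the frame of red_tray between 0.017 and 0.065 m and z of abrasive_block in the frame of red_tray between -0.002 and 0.0058 m) and (x of file_guide in the frame of red_tray between -0.041 and 0.041 m and y of file_guide in the frame of red_tray between -0.065 and -0.017 m and z of file_guide in the frame of red_tray between -0.002 and 0.0058 m)) or ((x of abrasive_block in the frame of red_tray between -0.041 and 0.041 m and y of abrasive_block in the frame of red_tray between -0.065 and -0.017 m and z of abrasive_block in the frame of red_tray between -0.002 and 0.0058 m) and (x of file_guide in the frame of red_tray between -0.041 and 0.041 m and y of file_guide in the frame of red_tray between 0.017 and 0.065 m and z of file_guide in the frame of red_tray between -0.002 and 0.0058 m))) and angle between each of wax_yellow, wax_violet, abrasive_block, file_guide's own z axis and vertical below 0.06 rad and linear speed of each of wax_yellow, wax_violet, abrasive_block, file_guide below 0.02 m/s and contact force between each of wax_yellow, wax_violet, abrasive_block, file_guide and the fingers below 0.1 N); the robot touches nothing.
It fails at once if a loose bystander (whetstone, gauge, tape roll or mug) was shifted by more than 15 mm (distance of any of whetstone, din_gauge, tape_roll, mug from where it was at the start of the episode above 0.015 m).
It also fails if it takes over 109 s, if anything falls off the work surface, if the arm or the gripper's body presses on something with over 40 N, if the wrist force passes 120 N, or if a joint passes its speed limit or range.

## Working session

There is one attempt and no reset: what is moved stays moved. The work goes in short steps, Python scripts to look and compute and a tool call to move; the robot and the scene stay as the last step left them, time stands still between calls to the robot, and variables do not carry over. Pictures are saved under pics/ and viewed, at most 16 in all, crops included, and the job is handed in when it is done.

Besides the shell and the picture viewer there is one more tool, called after "Request:" by a JSON object that holds its "fn" and its "kwargs". send_rows: Moves the arm, as the interface text tells. Its arguments: {"type":"object","properties":{"grip":{"type":"array"},"xyz":{"type":"array"},"twist":{"type":"array"}},"required":["grip","xyz","twist"]}

```bash
mkdir -p pics; ls
cat > h.py <<'E'
import numpy as np, cv2
from bench import ctrl
from scipy.spatial.transform import Rotation as R
def save(n,img): cv2.imwrite(f'pics/{n}.png',cv2.cvtColor(img,cv2.COLOR_RGB2BGR))
def proj(c,P):
    T=np.linalg.inv(c['pose']);p=np.atleast_2d(P)@T[:3,:3].T+T[:3,3]
    return np.c_[c['fx']*p[:,0]/p[:,2]+c['cx'],c['fy']*p[:,1]/p[:,2]+c['cy']]
def unproj(c,uv,z):
    uv=np.atleast_2d(uv).astype(float);d=np.c_[(uv[:,0]-c['cx'])/c['fx'],(uv[:,1]-c['cy'])/c['fy'],np.ones(len(uv))]@c['pose'][:3,:3].T
    o=c['pose'][:3,3];return o+d*((z-o[2])/d[:,2])[:,None]
E
python3 - <<'E'
from h import *
for n in('top','scene'):
    save(n,ctrl.capture(n));c=ctrl.get_calibration(n);print(n,c['fx'],c['pose'].round(3).tolist())
    for l in 'white_tray red_tray wax_yellow wax_violet abrasive_block file_guide whetstone din_gauge tape_roll mug'.split():
        print(l,[(np.round(d['box']).astype(int).tolist(),round(d['confidence'],2)) for d in ctrl.look_for(n,l)])
s=ctrl.get_state();print(s['t'],s['tool_rot'],s['position'],s['force'])
E
```

```text
pics
top 488.70814463576505 [[0.01, -0.999, 0.053, 0.456], [-1.0, -0.009, 0.016, -0.059], [-0.015, -0.053, -0.998, 1.448], [0.0, 0.0, 0.0, 1.0]]
white_tray [([170, 184, 231, 233], 0.89)]
red_tray [([247, 187, 313, 237], 0.58), ([299, 136, 327, 156], 0.3)]
wax_yellow [([265, 145, 286, 158], 0.78)]
wax_violet [([352, 177, 383, 189], 0.51)]
abrasive_block [([211, 129, 231, 151], 0.79), ([189, 244, 214, 277], 0.72), ([286, 246, 305, 270], 0.71), ([169, 183, 233, 231], 0.25)]
file_guide [([294, 136, 330, 157], 0.83), ([376, 229, 411, 272], 0.33)]
whetstone [([142, 154, 168, 171], 0.59)]
din_gauge []
tape_roll [([352, 112, 376, 134], 0.56)]
mug [([376, 229, 411, 272], 0.88)]
scene 356.5421457285544 [[0.572, -0.407, 0.712, -0.212], [-0.82, -0.292, 0.492, -0.544], [0.008, -0.865, -0.501, 0.546], [0.0, 0.0, 0.0, 1.0]]
white_tray [([160, 175, 227, 209], 0.94)]
red_tray [([220, 198, 289, 242], 0.92)]
wax_yellow [([274, 182, 293, 196], 0.58), ([344, 220, 376, 244], 0.37)]
wax_violet [([344, 225, 374, 246], 0.76)]
abrasive_block [([143, 198, 166, 217], 0.77), ([233, 237, 247, 258], 0.68)]
file_guide [([303, 185, 330, 207], 0.73), ([344, 224, 375, 245], 0.6)]
whetstone [([182, 162, 202, 171], 0.48)]
din_gauge [([310, 248, 327, 262], 0.51)]
tape_roll [([361, 195, 384, 208], 0.8)]
mug [([321, 249, 373, 310], 0.85)]
1.1 [3.74032655e-06 1.20112117e-01 9.92760333e-01 1.24906590e-06] [0.13117716 0.53412621 0.23927224] [-0.02455057  0.51644431  0.29868455]
```

Run:
```python
import cv2
i=cv2.imread('pics/top.png');cv2.imwrite('pics/topc.png',cv2.resize(i[90:290,130:430],(798,532),interpolation=cv2.INTER_CUBIC))
```

```text
(no output)
```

View pics/topc.png

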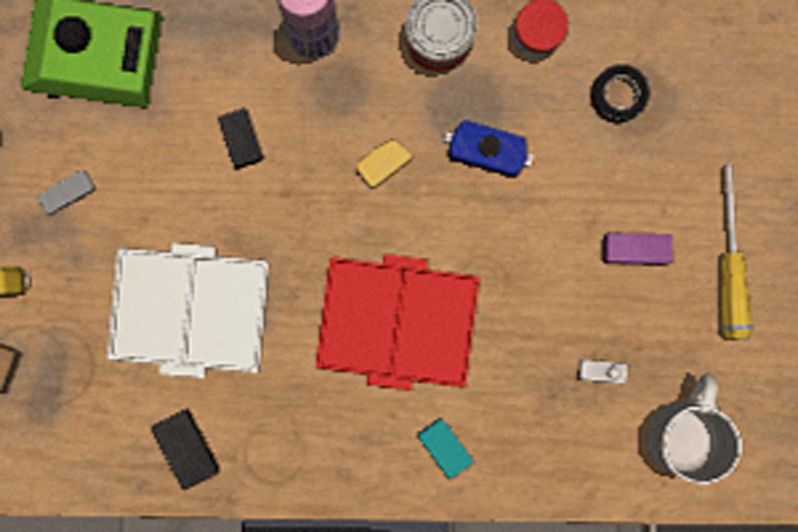

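View pics/scene.png

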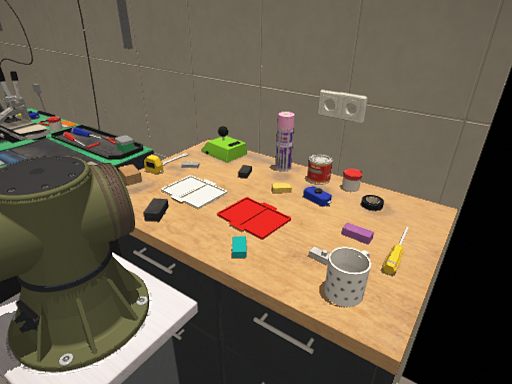

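The scene has two black blocks, one at top-view crop (240,138) = full (220,142), and a larger one at crop (185,448) = full (200,258). There is also a turquoise one at crop (445,448). The far one looks smaller, so I'll measure it. Yellow is at (384,163), the blue guide at (488,148) and violet at (638,248).

```bash
cat >> h.py <<'E'
H=dict(white_tray=.009,red_tray=.009,wax_yellow=.02,wax_violet=.022,abrasive_block=.022,file_guide=.026,whetstone=.013,din_gauge=.028,tape_roll=.019,mug=.091)
def rect(c,m,z):
    ct=max(cv2.findContours(m.astype(np.uint8),cv2.RETR_EXTERNAL,cv2.CHAIN_APPROX_NONE)[0],key=len)[:,0]
    P=unproj(c,ct,z)[:,:2]*1000
    (cx,cy),(w,h),a=cv2.minAreaRect(P.astype(np.float32))
    if w>h:w,h,a=h,w,a+90   # a: direction of short side (x of object)
    return round(cx),round(cy),round(w),round(h),round((a+90)%180-90,1)
E
python3 - <<'E'
from h import *
ctrl.capture('top');c=ctrl.get_calibration('top')
for l in H:
    for d in ctrl.trace('top',l):
        if d['confidence']>.3: print(l,round(d['confidence'],2),np.round(d['box']),rect(c,d['pixels'],H[l]*.7))
for n,uv,z in[('can',(295,102),.1),('redpot',(333,100),.05),('greenbox',(165,125),.03),('spray',(246,95),.1),('bridge',(403,155),.02),('gauge',(356,229),.028)]: print(n,unproj(c,uv,z)[0].round(3))
i=cv2.imread('pics/top.png')
a=cv2.resize(i[115:165,195:245],(400,400),interpolation=2);b=cv2.resize(i[235:285,175:225],(400,400),interpolation=2)
cv2.imwrite('pics/blk.png',np.hstack([a,b]))
E
```

```text
white_tray 0.77 [173. 185. 233. 233.] (475, 157, 143, 168, -4.1)
red_tray 0.92 [248. 188. 312. 236.] (465, -77, 147, 171, -5.7)
wax_yellow 0.71 [265. 141. 286. 159.] (642, -56, 33, 56, 45.6)
abrasive_block 0.57 [187. 244. 215. 275.] (325, 156, 47, 77, -62.4)
abrasive_block 0.57 [356. 178. 385. 190.] (547, -339, 32, 73, 0.5)
abrasive_block 0.5 [212. 128. 228. 154.] (667, 101, 38, 65, -71.0)
file_guide 0.66 [297. 137. 328. 157.] (657, -175, 46, 95, -13.7)
whetstone 0.52 [143. 153. 166. 169.] (606, 295, 27, 61, 31.7)
din_gauge 0.59 [351. 223. 370. 235.] (413, -302, 23, 53, -4.2)
tape_roll 0.5 [352. 115. 374. 133.] (720, -322, 60, 62, 0.4)
tape_roll 0.41 [375. 230. 407. 273.] (342, -407, 98, 106, 39.4)
mug 0.81 [372. 228. 411. 271.] (348, -396, 96, 105, 41.2)
mug 0.34 [265. 142. 287. 160.] (636, -59, 34, 57, 37.5)
can [ 0.768 -0.116  0.1  ]
redpot [ 0.786 -0.228  0.05 ]
greenbox [0.713 0.262 0.03 ]
spray [0.787 0.021 0.1  ]
bridge [ 0.632 -0.436  0.02 ]
gauge [ 0.415 -0.298  0.028]
```

View pics/blk.png

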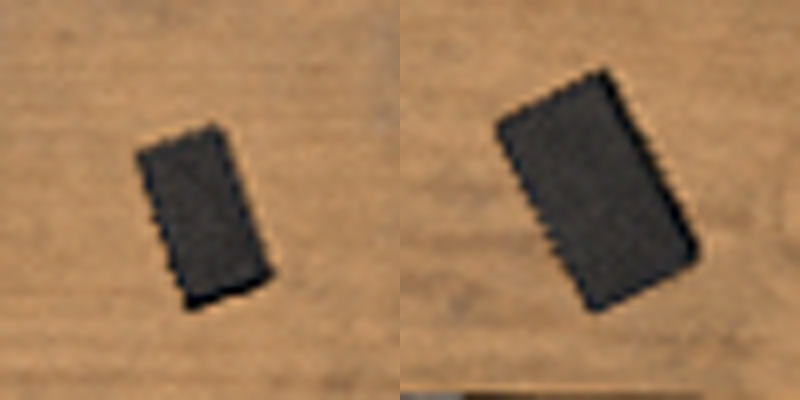

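The left black block (full-frame (220,142)) measures about 38x65 mm, against 47x77 mm for the near one. The far block is therefore the abrasive block. I'll build the move helper and head there.

```bash
cat >> h.py <<'E'
def yaw(s=None):
    q=(s or ctrl.get_state())['tool_rot'];r=R.from_quat([q[1],q[2],q[3],q[0]]).as_matrix();return r,np.degrees(np.arctan2(r[1,1],r[0,1]))
def go(x,y,z,yw):
    s=ctrl.get_state();r,y0=yaw(s);d=r.T@(np.array([x,y,z])-np.array(s['position'])*1000)
    tw=(y0-yw+90)%180-90
    print('t%.1f'%s['t'],'pos',(np.array(s['position'])*1000).round(1),'yaw%.1f'%y0,'shift',d.round(1),'twist %.3f'%np.radians(tw),'q6after~%.2f'%0 if 0 else '','q1 %.2f q6 %.2f'%(s['q'][0],s['q'][5]))
E
python3 - <<'E'
from h import *
go(640,95,200,109); print(ctrl.tip_extent, ctrl.get_calibration('wrist')['pose'].round(3),ctrl.get_calibration('wrist')['fx'])
E
```

```text
t1.6 pos [131.2 534.1 239.3] yaw76.2 shift [-598.9 -305.1   39.3] twist -0.572  q1 1.26 q6 -0.07
0.008 [[ 0.239  0.937  0.255  0.067]
 [ 0.971 -0.23  -0.064  0.549]
 [-0.001  0.262 -0.965  0.373]
 [ 0.     0.     0.     1.   ]] 331.50097827937316
```

Request:
{"fn": "send_rows", "kwargs": {"grip": [1,1,1,1,1,1,1,1,1,1,1,1,1,1,1,1,1,1,1], "xyz": [[-599,-305,39],[-599,-305,39],[-599,-305,39],[-599,-305,39],[-599,-305,39],[-599,-305,39],[-599,-305,39],[-599,-305,39],[-599,-305,39],[-599,-305,39],[-599,-305,39],[-599,-305,39],[-599,-305,39],[-599,-305,39],[-599,-305,39],[-599,-305,39],[-599,-305,39],[-599,-305,39],[-599,-305,39]], "twist": [-0.57,-0.57,-0.57,-0.57,-0.57,-0.57,-0.57,-0.57,-0.57,-0.57,-0.57,-0.57,-0.57,-0.57,-0.57,-0.57,-0.57,-0.57,-0.57]}}

```text
t: 3.55
position: [0.6398, 0.0959, 0.2008]
tool_rot: [0.0, -0.164, 0.986, -0.0]
force: [-0.6, 0.4, -0.1]
finger_gap: 1.0
grasp_force: 0.0
```

```bash
cat >> h.py <<'E'
def wrist(name,labels):
    c=ctrl.get_calibration('wrist');i=ctrl.capture('wrist')
    for l in labels:
        for d in ctrl.trace('wrist',l):
            if d['confidence']>.25:
                print(l,round(d['confidence'],2),np.round(d['box']).astype(int).tolist(),rect(c,d['pixels'],H[l]),rect(c,d['pixels'],H[l]*.5))
                ct=cv2.findContours(d['pixels'].astype(np.uint8),cv2.RETR_EXTERNAL,cv2.CHAIN_APPROX_NONE)[0];cv2.drawContours(i,ct,-1,(0,255,0),1)
    save(name,i)
E
python3 - <<'E'
from h import *
wrist('w1',['abrasive_block','wax_yellow'])
E
```

```text
abrasive_block 0.57 [234, 165, 272, 224] (668, 97, 34, 63, -69.5) (671, 98, 35, 65, -69.5)
wax_yellow 0.58 [66, 93, 139, 142] (643, -58, 34, 65, 36.6) (646, -62, 35, 67, 36.6)
```

View pics/w1.png

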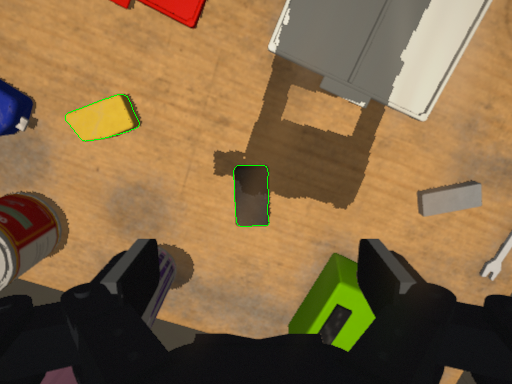

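w1 shows the black block cleanly traced at (252,195), measuring 34x63 mm at (668,98) with yaw 110.5°. That confirms the smaller one. Yellow is at (103,118), measured at (643,-58), 37°.

Run:
```python
from h import *
go(668,98,15,110.5)
```

```text
t3.7 pos [640.   95.5 200.6] yaw108.9 shift [-27.3  -6.7 185.6] twist -0.028  q1 0.09 q6 -1.81
```

Request:
{"fn": "send_rows", "kwargs": {"grip": [1,1,1,1,1,1,1,1,-1,-1,-1,-1,-1,-1,-1,-1,-1,-1], "xyz": [[-27,-7,40],[-27,-7,80],[-27,-7,120],[-27,-7,150],[-27,-7,170],[-27,-7,186],[-27,-7,186],[-27,-7,186],[-27,-7,186],[-27,-7,186],[-27,-7,186],[-27,-7,186],[-27,-7,186],[-27,-7,186],[-27,-7,160],[-27,-7,120],[-27,-7,80],[-27,-7,80]], "twist": [-0.03,-0.03,-0.03,-0.03,-0.03,-0.03,-0.03,-0.03,-0.03,-0.03,-0.03,-0.03,-0.03,-0.03,-0.03,-0.03,-0.03,-0.03]}}

```text
t: 5.5
position: [0.6702, 0.0974, 0.1268]
tool_rot: [0.005, -0.179, 0.984, -0.0]
force: [0.2, -0.2, 0.3]
finger_gap: 0.381
grasp_force: 60.8
```

Run:
```python
from h import *
go(469,-36,150,85)
```

```text
t5.5 pos [670.2  97.4 126.8] yaw110.6 shift [235.  -54.2 -25.2] twist 0.446  q1 0.09 q6 -1.84
```

Request:
{"fn": "send_rows", "kwargs": {"grip": [-1,-1,-1,-1,-1,-1,-1,-1,-1], "xyz": [[235,-54,-25],[235,-54,-25],[235,-54,-25],[235,-54,-25],[235,-54,-25],[235,-54,-25],[235,-54,-25],[235,-54,-25],[235,-54,-25]], "twist": [0.446,0.446,0.446,0.446,0.446,0.446,0.446,0.446,0.446]}}

```text
t: 6.4
position: [0.4675, -0.0355, 0.1449]
tool_rot: [-0.0, 0.043, 0.999, 0.0]
force: [0.5, -0.1, -1.0]
finger_gap: 0.38
grasp_force: 60.8
```

Run:
```python
from h import *
wrist('w2',['red_tray','abrasive_block'])
go(469,-36,20,85)
```

```text
red_tray 0.62 [105, 95, 314, 251] (463, -77, 135, 166, -7.0) (464, -78, 137, 169, -7.0)
abrasive_block 0.97 [217, 184, 301, 320] (533, -42, 67, 128, 85.2) (538, -43, 70, 134, 85.2)
abrasive_block 0.86 [480, 0, 510, 35] (361, 140, 22, 24, -83.6) (359, 147, 23, 25, -83.6)
abrasive_block 0.58 [74, 0, 154, 57] (337, -125, 34, 54, -52.8) (334, -129, 36, 56, -52.8)
t6.5 pos [467.2 -35.6 145. ] yaw85.1 shift [ -1.9  -0.3 125. ] twist 0.001  q1 -0.15 q6 -1.64
```

View pics/w2.png

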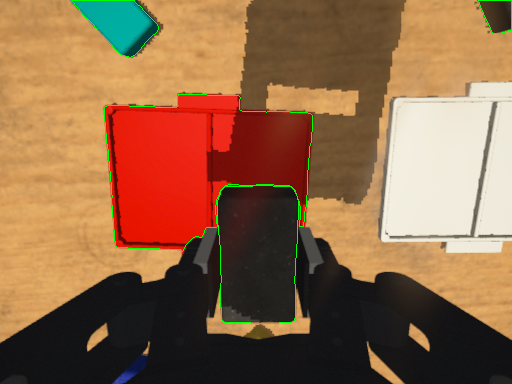

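w2 shows the block held straight. The red tray's rim corners are at (106,107), (313,113) and (117,247), and the white tray's left corners at (392,98) and (383,241).

Run:
```python
from h import *
c=ctrl.get_calibration('wrist')
P=unproj(c,[(106,107),(313,113),(117,247),(392,98),(383,241),(211,112),(490,102),(479,238)],.009)*1000;print(P.round(0)[:,:2].tolist())
a,b,d=P[0,:2],P[1,:2],P[2,:2];print('red ctr',(b+d)/2,np.degrees(np.arctan2(*(d-a)[::-1])),np.linalg.norm(b-a),np.linalg.norm(d-a))
e,f=P[3,:2],P[4,:2];x=(f-e)/np.linalg.norm(f-e);y=np.array([-x[1],x[0]]);print('white ctr',(e+f)/2+84*y,np.degrees(np.arctan2(*x[::-1])),np.linalg.norm(f-e))
go(469,-36,18.5,85)
```

```text
[[398.0, -151.0], [417.0, 12.0], [518.0, -166.0], [411.0, 74.0], [532.0, 68.0], [409.0, -69.0], [420.0, 151.0], [536.0, 152.0]]
red ctr [467.31099263 -76.95633637] -7.186958579435948 163.6923198530771 120.42662185096837
white ctr [475.2975713  155.17337509] -2.6219175551330225 121.43991211784484
t6.5 pos [467.2 -35.6 145. ] yaw85.1 shift [ -1.9  -0.3 126.5] twist 0.001  q1 -0.15 q6 -1.64
```

Request:
{"fn": "send_rows", "kwargs": {"grip": [-1,-1,-1,-1,-1,-1,-1,0.2,0.3,0.3,0.3,0.5,1,1,1], "xyz": [[-2,0,40],[-2,0,80],[-2,0,105],[-2,0,118],[-2,0,127],[-2,0,127],[-2,0,127],[-2,0,127],[-2,0,127],[-2,0,127],[-2,0,127],[-2,0,100],[-2,0,60],[-2,0,10],[-2,0,-40]], "twist": [0.03,0.03,0.03,0.03,0.03,0.03,0.03,0.03,0.03,0.03,0.03,0.03,0.03,0.03,0.03]}}

```text
t: 8.05
position: [0.4684, -0.0361, 0.1871]
tool_rot: [-0.0, 0.058, 0.998, 0.0]
force: [-0.3, -0.4, -0.1]
finger_gap: 0.996
grasp_force: 0.0
```

Run:
```python
from h import *
wrist('w3',['abrasive_block'])
go(630,-168,200,-14)
```

```text
abrasive_block 0.9 [438, 2, 511, 38] (361, 153, 26, 59, -6.7) (359, 160, 27, 61, -6.7)
abrasive_block 0.86 [88, 0, 167, 67] (333, -129, 36, 65, -54.1) (330, -132, 37, 67, -54.1)
abrasive_block 0.72 [239, 144, 280, 207] (472, -38, 34, 61, 83.3) (474, -38, 35, 64, 83.3)
t8.2 pos [471.2 -36.5 191.6] yaw83.3 shift [-173.1 -112.2   -6.5] twist -1.443  q1 -0.15 q6 -1.61
```

View pics/w3.png

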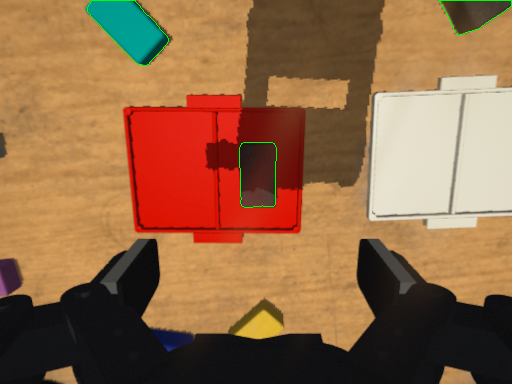

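w3 shows the block at (258,175) flat inside the red right bay, measured at (472,-38). Next is the guide. I need to unwind toward yaw -14, so the twist is +1.70.

```bash
sed -i 's/tw=(y0-yw+90)%180-90/tw=y0-yw/' h.py
python3 - <<'E'
from h import *
go(650,-172,190,-14)
E
```

```text
t8.2 pos [471.2 -36.5 191.6] yaw83.3 shift [-193.4 -113.8    3.7] twist 1.698  q1 -0.15 q6 -1.61
```

Request:
{"fn": "send_rows", "kwargs": {"grip": [1,1,1,1,1,1,1,1,1,1,1,1,1,1,1], "xyz": [[-193,-114,2],[-193,-114,2],[-193,-114,2],[-193,-114,2],[-193,-114,2],[-193,-114,2],[-193,-114,2],[-193,-114,2],[-193,-114,2],[-193,-114,2],[-193,-114,2],[-193,-114,2],[-193,-114,2],[-193,-114,2],[-193,-114,2]], "twist": [1.7,1.7,1.7,1.7,1.7,1.7,1.7,1.7,1.7,1.7,1.7,1.7,1.7,1.7,1.7]}}

```text
t: 9.65
position: [0.6473, -0.1719, 0.1831]
tool_rot: [-0.0, 0.788, 0.616, -0.0]
force: [-0.4, 0.1, -0.3]
finger_gap: 1.004
grasp_force: 0.0
```

Run:
```python
from h import *
wrist('w4',['file_guide','wax_yellow'])
go(657,-175,16,-14)
```

```text
file_guide 0.75 [248, 118, 302, 224] (661, -174, 44, 95, -15.6) (661, -177, 46, 99, -15.6)
wax_yellow 0.68 [249, 120, 302, 225] (661, -176, 46, 98, -16.7) (661, -178, 47, 101, -16.7)
wax_yellow 0.62 [186, 9, 255, 85] (646, -62, 33, 59, 37.1) (645, -60, 34, 61, 37.1)
t9.8 pos [ 647.3 -171.9  183.2] yaw-14.1 shift [ -0.7  10.2 167.2] twist -0.001  q1 -0.31 q6 -0.07
```

View pics/w4.png

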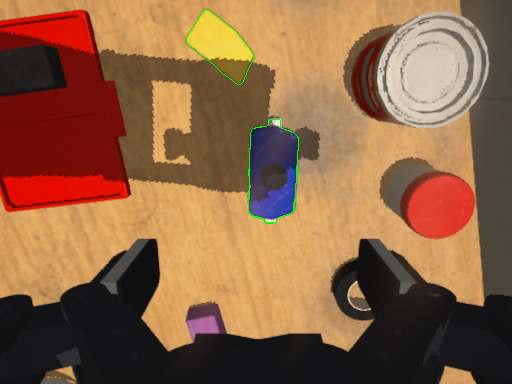

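w4 shows the blue guide traced at (273,170), measuring 44x97 mm at (660,-175) with yaw -15.5°. It is clear of the can and the pot. Next step is the grasp.

Request:
{"fn": "send_rows", "kwargs": {"grip": [1,1,1,1,1,1,1,1,-1,-1,-1,-1,-1,-1,-1,-1,-1,-1], "xyz": [[-1,13,40],[-1,13,80],[-1,13,120],[-1,13,145],[-1,13,160],[-1,13,167],[-1,13,167],[-1,13,167],[-1,13,167],[-1,13,167],[-1,13,167],[-1,13,167],[-1,13,167],[-1,13,167],[-1,13,140],[-1,13,100],[-1,13,60],[-1,13,60]], "twist": [0.025,0.025,0.025,0.025,0.025,0.025,0.025,0.025,0.025,0.025,0.025,0.025,0.025,0.025,0.025,0.025,0.025,0.025]}}

```text
t: 11.6
position: [0.6618, -0.1767, 0.1298]
tool_rot: [0.004, 0.796, 0.605, 0.003]
force: [1.3, 0.4, -1.1]
finger_gap: 0.494
grasp_force: 61.4
```

Run:
```python
from h import *
ctrl.capture('wrist');ctrl.capture('wrist');go(460,-118,125,83.5);go(460,-118,125,-96.5)
```

```text
t11.7 pos [ 659.8 -176.1  123.8] yaw-15.5 shift [   2.4 -208.    -1.4] twist -1.728  q1 -0.31 q6 -0.04
t11.7 pos [ 659.8 -176.1  123.8] yaw-15.5 shift [   2.4 -208.    -1.4] twist 1.413  q1 -0.31 q6 -0.04
```

Request:
{"fn": "send_rows", "kwargs": {"grip": [-1,-1,-1,-1,-1,-1,-1,-1,-1,-1,-1,-1,-1], "xyz": [[2,-208,0],[2,-208,0],[2,-208,0],[2,-208,0],[2,-208,0],[2,-208,0],[2,-208,0],[2,-208,0],[2,-208,0],[2,-208,0],[2,-208,0],[2,-208,0],[2,-208,0]], "twist": [1.413,1.413,1.413,1.413,1.413,1.413,1.413,1.413,1.413,1.413,1.413,1.413,1.413]}}

```text
t: 13.0
position: [0.4596, -0.1183, 0.1228]
tool_rot: [-0.0, 0.998, -0.056, -0.0]
force: [-0.3, 0.0, -1.9]
finger_gap: 0.487
grasp_force: 61.5
```

Run:
```python
from h import *
wrist('w5',['file_guide'])
go(460.5,-118,19,-96.5)
```

```text
file_guide 0.55 [203, 138, 313, 341] (418, -114, 78, 163, 83.6) (412, -113, 82, 173, 83.6)
t13.1 pos [ 459.7 -118.4  123.1] yaw-96.4 shift [  0.8  -0.5 104.1] twist 0.001  q1 -0.33 q6 1.35
```

View pics/w5.png

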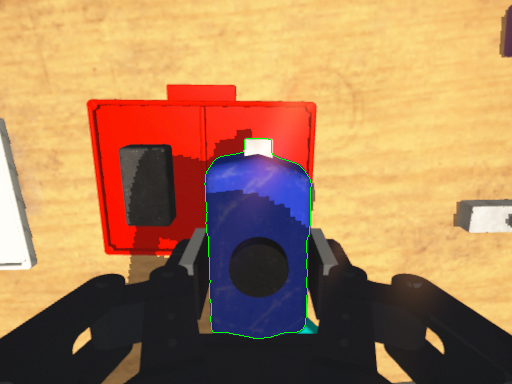

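w5 shows the guide held straight with its knob at (259,267), and the block lying in the other bay at (147,185). I'll check where the knob sits relative to the TCP.

Run:
```python
from h import *
c=ctrl.get_calibration('wrist')
print(unproj(c,[(259,267)],.141)*1000)
print((unproj(c,[(91,101),(315,103),(107,253),(205,105),(202,250)],.009)*1000).round(0))
```

```text
[[ 463.73442021 -119.79522908  141.        ]]
[[ 538.   -7.    9.]
 [ 518. -167.    9.]
 [ 419.   10.    9.]
 [ 526.  -88.    9.]
 [ 413.  -68.    9.]]
```

Request:
{"fn": "send_rows", "kwargs": {"grip": [-1,-1,-1,-1,-1,-1,-1,0.3,0.4,0.4,0.4,0.5,1,1,1], "xyz": [[0,-1,40],[0,-1,70],[0,-1,90],[0,-1,99],[0,-1,104],[0,-1,104],[0,-1,104],[0,-1,104],[0,-1,104],[0,-1,104],[0,-1,104],[0,-1,80],[0,-1,40],[0,-1,-10],[0,-1,-60]], "twist": [0,0,0,0,0,0,0,0,0,0,0,0,0,0,0]}}

```text
t: 14.6
position: [0.4595, -0.1172, 0.185]
tool_rot: [-0.0, 0.998, -0.057, -0.0]
force: [1.2, -0.2, 0.2]
finger_gap: 1.0
grasp_force: 0.0
```

Run:
```python
from h import *
wrist('w6',['file_guide','abrasive_block'])
go(547,-335,185,0);go(547,-335,185,-180)
```

```text
file_guide 0.57 [235, 116, 285, 222] (464, -118, 43, 95, 83.5) (461, -118, 45, 100, 83.5)
file_guide 0.55 [457, 15, 510, 63] (550, -314, 33, 46, -0.6) (551, -322, 35, 48, -0.6)
abrasive_block 0.74 [149, 135, 195, 200] (473, -39, 37, 60, 83.5) (471, -36, 39, 63, 83.5)
abrasive_block 0.64 [0, 281, 41, 309] (365, 134, 24, 41, -24.9) (359, 144, 25, 42, -24.9)
abrasive_block 0.45 [235, 120, 285, 221] (462, -118, 44, 96, 83.5) (460, -118, 46, 99, 83.5)
t14.8 pos [ 461.  -117.7  186.3] yaw-96.5 shift [109.9 206.2   2.2] twist -1.684  q1 -0.33 q6 1.36
t14.8 pos [ 461.  -117.7  186.3] yaw-96.5 shift [109.9 206.2   2.2] twist 1.458  q1 -0.33 q6 1.36
```

View pics/w6.png

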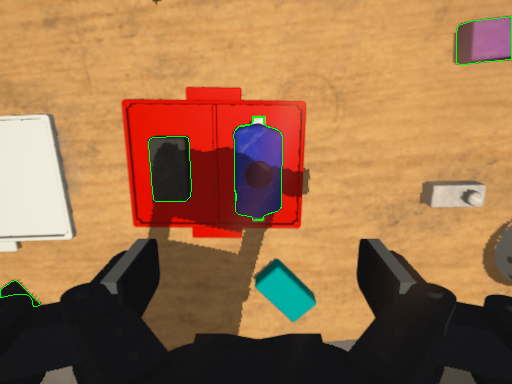

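w6 shows the guide at (259,168) and the block at (171,168), both inside their bays. Now violet, going to yaw 0 with a twist of -1.68.

Request:
{"fn": "send_rows", "kwargs": {"grip": [1,1,1,1,1,1,1,1,1,1,1,1,1,1,1], "xyz": [[110,206,0],[110,206,0],[110,206,0],[110,206,0],[110,206,0],[110,206,0],[110,206,0],[110,206,0],[110,206,0],[110,206,0],[110,206,0],[110,206,0],[110,206,0],[110,206,0],[110,206,0]], "twist": [-1.68,-1.68,-1.68,-1.68,-1.68,-1.68,-1.68,-1.68,-1.68,-1.68,-1.68,-1.68,-1.68,-1.68,-1.68]}}

```text
t: 16.25
position: [0.5459, -0.3344, 0.1827]
tool_rot: [-0.0, 0.709, 0.705, -0.0]
force: [-0.1, -0.4, -0.0]
finger_gap: 0.997
grasp_force: 0.0
```

Run:
```python
from h import *
wrist('w7',['wax_violet','abrasive_block'])
go(547,-337,15,0)
```

```text
wax_violet 0.91 [245, 138, 284, 217] (550, -340, 33, 74, -0.2) (551, -343, 35, 77, -0.2)
wax_violet 0.34 [0, 190, 113, 303] (334, -407, 100, 131, -68.7) (326, -412, 104, 136, -68.7)
t16.4 pos [ 545.9 -334.5  183.1] yaw-0.3 shift [ -2.5   1.1 168.1] twist -0.005  q1 -0.61 q6 -0.60
```

View pics/w7.png

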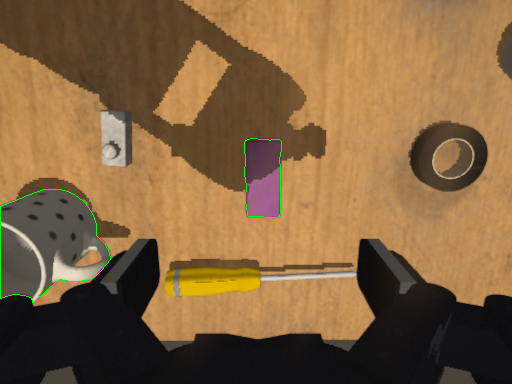

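w7 shows violet at (263,178), measured at (550,-340) with yaw 0. The mug, gauge and tape are well clear.

Request:
{"fn": "send_rows", "kwargs": {"grip": [1,1,1,1,1,1,1,1,-1,-1,-1,-1,-1,-1,-1,-1,-1,-1], "xyz": [[-5,4,40],[-5,4,80],[-5,4,120],[-5,4,145],[-5,4,160],[-5,4,168],[-5,4,168],[-5,4,168],[-5,4,168],[-5,4,168],[-5,4,168],[-5,4,168],[-5,4,168],[-5,4,168],[-5,4,140],[-5,4,100],[-5,4,60],[-5,4,60]], "twist": [0,0,0,0,0,0,0,0,0,0,0,0,0,0,0,0,0,0]}}

```text
t: 18.2
position: [0.5518, -0.3408, 0.1294]
tool_rot: [0.004, 0.708, 0.706, 0.001]
force: [0.6, 0.1, -0.3]
finger_gap: 0.39
grasp_force: 60.6
```

Run:
```python
from h import *
ctrl.capture('wrist');ctrl.capture('wrist');go(473,115,123,-93)
```

```text
t18.3 pos [ 550.  -339.6  123.8] yaw-0.2 shift [ 4.543e+02 -7.890e+01  4.000e-01] twist 1.619  q1 -0.61 q6 -0.61
```

Request:
{"fn": "send_rows", "kwargs": {"grip": [-1,-1,-1,-1,-1,-1,-1,-1,-1,-1,-1,-1,-1,-1,-1,-1], "xyz": [[454,-79,0],[454,-79,0],[454,-79,0],[454,-79,0],[454,-79,0],[454,-79,0],[454,-79,0],[454,-79,0],[454,-79,0],[454,-79,0],[454,-79,0],[454,-79,0],[454,-79,0],[454,-79,0],[454,-79,0],[454,-79,0]], "twist": [1.62,1.62,1.62,1.62,1.62,1.62,1.62,1.62,1.62,1.62,1.62,1.62,1.62,1.62,1.62,1.62]}}

```text
t: 19.9
position: [0.4727, 0.1146, 0.123]
tool_rot: [0.0, 1.0, -0.026, -0.0]
force: [-0.5, 0.6, -0.9]
finger_gap: 0.389
grasp_force: 60.6
```

Run:
```python
from h import *
wrist('w8',['wax_violet','white_tray'])
go(473,115,18.5,-93)
```

```text
wax_violet 0.65 [216, 169, 298, 332] (421, 117, 59, 138, 87.0) (416, 117, 62, 145, 87.0)
white_tray 0.82 [87, 84, 316, 262] (482, 155, 139, 166, -4.4) (481, 156, 142, 169, -4.4)
t20.1 pos [472.8 114.7 123.2] yaw-93.0 shift [  0.2  -0.4 104.7] twist -0.001  q1 0.16 q6 1.79
```

View pics/w8.png

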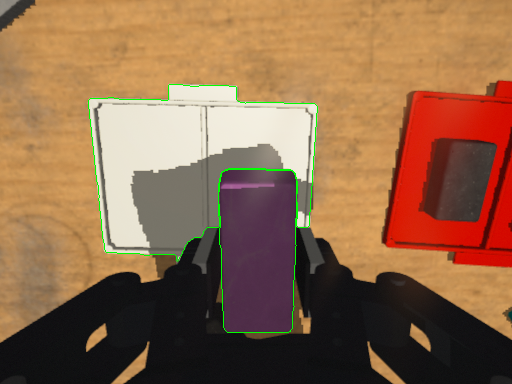

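w8 shows violet held straight over the white right bay, with the divider at column 206 and the rim at column 315. I'm lowering it now.

Request:
{"fn": "send_rows", "kwargs": {"grip": [-1,-1,-1,-1,-1,-1,-1,0.2,0.3,0.3,0.3,0.5,1,1,1], "xyz": [[0,0,40],[0,0,70],[0,0,90],[0,0,99],[0,0,104],[0,0,105],[0,0,105],[0,0,105],[0,0,105],[0,0,105],[0,0,105],[0,0,80],[0,0,40],[0,0,-10],[0,0,-60]], "twist": [0,0,0,0,0,0,0,0,0,0,0,0,0,0,0]}}

```text
t: 21.55
position: [0.4723, 0.1147, 0.1851]
tool_rot: [0.0, 1.0, -0.027, -0.0]
force: [0.3, -0.2, -0.1]
finger_gap: 0.996
grasp_force: 0.0
```

Run:
```python
from h import *
wrist('w9',['wax_violet','white_tray'])
go(635,-52,185,37)
```

```text
white_tray 0.77 [123, 89, 308, 237] (478, 155, 144, 167, -5.0) (478, 156, 146, 170, -5.0)
white_tray 0.31 [394, 127, 451, 195] (470, -39, 44, 64, 83.5) (469, -42, 44, 65, 83.5)
t21.7 pos [473.9 115.  186.3] yaw-93.0 shift [169.8 158.2   2.1] twist -2.270  q1 0.16 q6 1.79
```

View pics/w9.png

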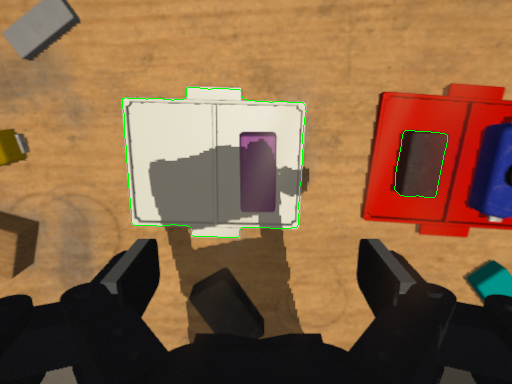

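w9 shows violet flat in the white right bay at (258,172). Now yellow.

Request:
{"fn": "send_rows", "kwargs": {"grip": [1,1,1,1,1,1,1,1,1,1,1,1,1,1,1,1,1,1], "xyz": [[170,158,0],[170,158,0],[170,158,0],[170,158,0],[170,158,0],[170,158,0],[170,158,0],[170,158,0],[170,158,0],[170,158,0],[170,158,0],[170,158,0],[170,158,0],[170,158,0],[170,158,0],[170,158,0],[170,158,0],[170,158,0]], "twist": [-2.27,-2.27,-2.27,-2.27,-2.27,-2.27,-2.27,-2.27,-2.27,-2.27,-2.27,-2.27,-2.27,-2.27,-2.27,-2.27,-2.27,-2.27]}}

```text
t: 23.5
position: [0.634, -0.052, 0.1827]
tool_rot: [-0.0, 0.448, 0.894, -0.0]
force: [-0.5, 0.0, 0.2]
finger_gap: 1.0
grasp_force: 0.0
```

Run:
```python
from h import *
wrist('w10',['wax_yellow'])
go(645,-60,14,37)
```

```text
wax_yellow 0.83 [243, 151, 280, 218] (644, -60, 34, 61, 37.9) (646, -62, 35, 63, 37.9)
t23.6 pos [634.1 -52.  183.1] yaw36.9 shift [-13.   4. 169.] twist -0.002  q1 -0.14 q6 -0.78
```

View pics/w10.png

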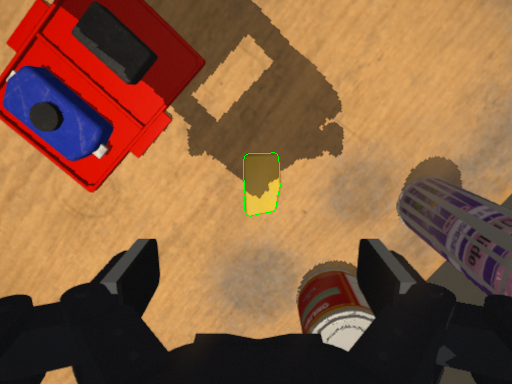

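w10 shows yellow at (262,183), measured at (644,-60) with yaw 38°. It is clear of the can.

Request:
{"fn": "send_rows", "kwargs": {"grip": [1,1,1,1,1,1,1,1,-1,-1,-1,-1,-1,-1,-1,-1,-1,-1], "xyz": [[-12,3,40],[-12,3,80],[-12,3,120],[-12,3,145],[-12,3,160],[-12,3,170],[-12,3,170],[-12,3,170],[-12,3,170],[-12,3,170],[-12,3,170],[-12,3,170],[-12,3,170],[-12,3,170],[-12,3,140],[-12,3,100],[-12,3,60],[-12,3,60]], "twist": [-0.015,-0.015,-0.015,-0.015,-0.015,-0.015,-0.015,-0.015,-0.015,-0.015,-0.015,-0.015,-0.015,-0.015,-0.015,-0.015,-0.015,-0.015]}}

```text
t: 25.4
position: [0.646, -0.0601, 0.1295]
tool_rot: [0.004, 0.439, 0.898, 0.001]
force: [1.4, 0.2, 0.6]
finger_gap: 0.375
grasp_force: 59.8
```

Run:
```python
from h import *
ctrl.capture('wrist');ctrl.capture('wrist');go(478,196,123,87)
```

```text
t25.5 pos [643.9 -59.8 123.8] yaw37.9 shift [303.8  26.1   0.6] twist -0.857  q1 -0.15 q6 -0.81
```

Request:
{"fn": "send_rows", "kwargs": {"grip": [-1,-1,-1,-1,-1,-1,-1,-1,-1,-1,-1], "xyz": [[304,26,0],[304,26,0],[304,26,0],[304,26,0],[304,26,0],[304,26,0],[304,26,0],[304,26,0],[304,26,0],[304,26,0],[304,26,0]], "twist": [-0.857,-0.857,-0.857,-0.857,-0.857,-0.857,-0.857,-0.857,-0.857,-0.857,-0.857]}}

```text
t: 26.6
position: [0.4781, 0.1952, 0.123]
tool_rot: [-0.0, 0.027, 1.0, -0.0]
force: [0.0, 0.3, -0.7]
finger_gap: 0.373
grasp_force: 59.9
```

Run:
```python
from h import *
wrist('w11',['wax_yellow','white_tray'])
go(478,196,17,87)
```

```text
wax_yellow 0.96 [218, 184, 300, 318] (531, 191, 60, 114, 86.9) (536, 190, 63, 119, 86.9)
white_tray 0.72 [95, 92, 323, 261] (473, 156, 134, 167, -4.3) (474, 155, 136, 170, -4.3)
t26.8 pos [477.9 195.6 123.2] yaw86.9 shift [-1.000e-01  4.000e-01  1.062e+02] twist -0.001  q1 0.32 q6 -1.20
```

View pics/w11.png

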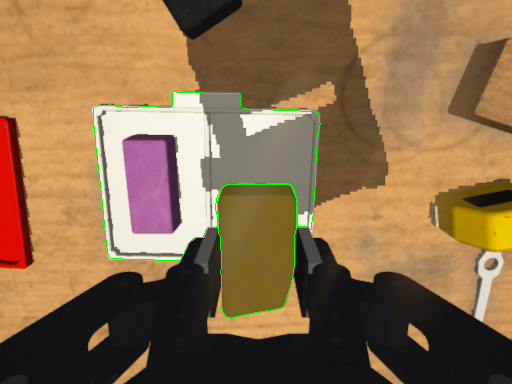

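w11 shows yellow straight over the free white bay, with violet flat at (150,185) in the other. Lowering it and releasing with a small opening.

Request:
{"fn": "send_rows", "kwargs": {"grip": [-1,-1,-1,-1,-1,-1,-1,0,0,0,0,0.2,1,1,1], "xyz": [[0,0,40],[0,0,70],[0,0,90],[0,0,100],[0,0,105],[0,0,106],[0,0,106],[0,0,106],[0,0,106],[0,0,106],[0,0,106],[0,0,80],[0,0,40],[0,0,-10],[0,0,-60]], "twist": [0,0,0,0,0,0,0,0,0,0,0,0,0,0,0]}}

```text
t: 28.25
position: [0.4772, 0.196, 0.1851]
tool_rot: [-0.0, 0.026, 1.0, -0.0]
force: [0.1, -0.6, -0.2]
finger_gap: 0.996
grasp_force: 0.0
```

Run:
```python
from h import *
a=ctrl.capture('wrist');b=ctrl.capture('scene')[150:300,140:400]
save('fin',np.hstack([cv2.resize(a,(400,300)),cv2.resize(b,(400,300))]))
wrist('w12',['wax_yellow'])
```

```text
wax_yellow 0.85 [238, 133, 276, 199] (478, 195, 33, 59, 87.7) (481, 195, 34, 61, 87.7)
```

View pics/fin.png

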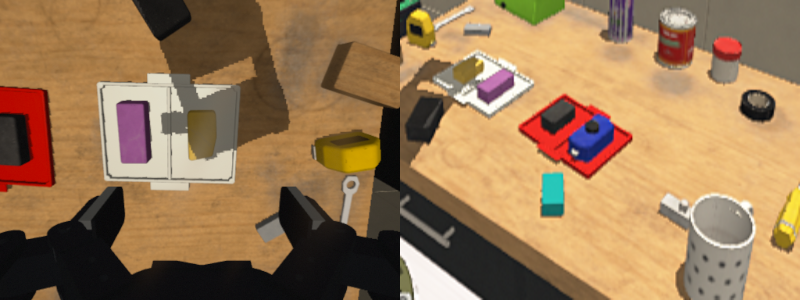

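The final picture shows all four pieces lying flat, one per bay: yellow at (200,135) and violet at (133,130) in white, and the black block and blue guide in red. The bystanders are untouched, so I'm handing in.

```bash
python3 -c "
from bench import ctrl
print(ctrl.finish_job())"
```

```text
the job is handed in; nothing more can be done
None
```

I handed the job in at about 28 s of robot time, with both wax blocks in the white tray and the abrasive block and filing guide in the red tray, one per bay; the last pictures show all four flat and the bystanders in place, but no verdict came back.

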